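# Set up and start a bean test

## Robot

A 7-joint arm with a two-finger parallel gripper is mounted at the origin on the work surface. World frame = base frame: x ahead of the robot, y to its left, z up, the work surface at z = 0. Lengths are in m, angles in rad, forces in N, time in s.
With the tool pointing down it reaches from about 0.35 to 0.9 m from the base axis. Payload 19.9 kg.
Tool frame: the origin (TCP) lies between the finger pads; the fingertips stand 19 mm ahead of it and the grasp point (between the pads) is the TCP; z points along the fingers, y is the line along which they close (so a half turn about z gives the same grasp; the last joint's range is limited). The gripper opens to 94 mm and grips with 3 to 60 N. Pads are 16 mm wide; open, the fingers measure 119 mm over their backs; the gripper's body (75 mm by 177 mm) begins 78 mm behind the grasp point.
Start: joints at [-1.29, 0.417, -0.01, 1.614, 0.005, 1.111, -0.053], TCP at [0.198, 0.593, 0.224] pointing down, gripper open.
Joint ranges: [-2.81, 2.81], [-0.39, 2.02], [-1.27, 1.25], [0.06, 2.57], [-1.19, 4.33], [0.19, 2], [-2.82, 2.82]. Speed limits (rad/s): [1.89, 1.89, 2.39, 2.39, 3.01, 3.01, 3.01].

## Interface

Orientations are given as a 3x3 rotation matrix whose columns are the frame's x, y, z axes.
In Python, from rig import robot gives the robot as it stands. Calls block until the motion is done:
- robot.move_ptp(position, orientation): joint-space move of the TCP to a pose.
- robot.move_linear(position, velocity=0.15, frame=None, threshold=None): straight line of the TCP; frame=None keeps the orientation; velocity is the mean speed in m/s. With threshold (N) it stops when the force on the tool has changed by that much, and returns True; else False.
- robot.goto_joints(angles): joint-space move.
- robot.gripper_to(opening): finger opening in m; the grip force is fixed at half the most; returns when the fingers have stopped.
- robot.pause(seconds).
- robot.ik(position, orientation): joint angles nearest the present ones, or None.
- robot.get_state(): the state.
- robot.grab_frame(name): name is "scene" or "top" or "wrist"; returns the picture (420x560x3 uint8, red, green, blue); there is no depth.
- robot.camera_info(name): a dict with "fx", "fy", "cx", "cy" (pixels), "rvec" (rotation vector, rad) and "tvec" (3), from world to camera coordinates, as OpenCV has them. Camera axes: x right, y down, z forward; pixel columns grow to the right and rows downward; lengths in m; the calibration is good to about 2 mm. A picture is of the moment at which its call begins: read the wrist's pose just before it. camera_info takes no time and is no camera call; for the wrist camera it gives the pose at the moment of the call.
A pose or a line that the arm cannot do raises robot.PlanningError and nothing moves.
- robot.sign_off(): hands the job in; it is judged then, once.
The state is a dict: "time": time; "qpos": joint angles; "joint_vel": joint speeds; "effort": joint torques, N m; "ee_pos": TCP position; "tool_rot": TCP orientation; "force": force on the tool from outside, world axes, zero at the start; "moment": the same for the moment, N m; "opening": finger opening in m; "grasp_force": force on a finger pad.
Only numpy, scipy, OpenCV 4.12 (cv2) and the standard library are available. Lean on these libraries where they do the work, as an engineer would, in place of code of your own. Each camera call takes 0.05 s, during which the arm holds its last target. There are 200 camera calls.

## Task

Get the bean test going: stand every tipped-over sample bottle back upright, cap up, in the sample lane, so that at the end all the bottles stand there, and pour all the beans from the cup into the tester's sample pan. When every bean is in the pan, press the start button fully down; leave the empty cup standing upright on its round mat. Do not disturb the jar and the roll of tape.

Things in the scene. Friction and masses are not known exactly. Their poses are not given: they have to be found in the camera images.
- tester: Bean tester, fixed (a blue and white machine). Origin on the desk beneath the centre of its sample pan. A white deck 250 x 190 mm (x -165 to 85, y -95 to 95) and 30 mm high carries the pan and the start button; the housing, 180 mm high, stands from y = -95 to -355 mm. x and y level, z up.
- pan (a point): Centre of the inside floor of the tester's square open steel sample pan, 34 mm above the desk. The pan measures 140 x 140 mm outside, walls 4 mm thick, sides along the tester's x and y, rim 46 mm above this point.
- start_top (a point): Centre of the top of the tester's round start button, 32 mm across, on the deck at the robot's side of the pan; it is pressed straight down.
- start (a joint): Travel of the start button in m: 0 up, 0.006 fully down (4 N; it springs back).
- lane: Fixed sample lane: grey board 150 mm (x) by 500 mm (y), with a rim 5 mm wide and 12 mm high all round. Origin under its centre on the desk; top face at z = 6 mm. The bottles belong in one row along y, about 90 mm apart.
- cup_mat: Fixed round cork mat, 100 mm across and 4 mm thick, the cup's place. Origin under its centre on the desk.
- cup: Open aluminium sample cup holding the beans: 75 mm high, 58 mm across at the foot, 63 mm at the rim, wall 3 mm, inner floor 4 mm up. Origin at the centre of its underside, z towards the mouth.
- cup_rim (a point): Centre of the cup's mouth, 75 mm above its origin.
- jar: Bystander: closed jar 60 mm across, 85 mm high. Origin at the centre of its underside.
- tape: Bystander: roll of paper tape lying flat, 68 mm across, 20 mm high. Origin at the centre of its underside.
- bottle1: Square white plastic sample bottle with a round black screw cap: body 32 x 32 mm in section and 68 mm long, cap 25 mm across and 16 mm high, 84 mm overall. Origin on the long axis, half-way (42 mm from the foot, 42 mm from the cap's top); z runs from foot to cap, x and y are square to the body's sides. Lies tipped over in the lane at the start; may be absent.
- bottle2: Square white plastic sample bottle with a round black screw cap: body 32 x 32 mm in section and 68 mm long, cap 25 mm across and 16 mm high, 84 mm overall. Origin on the long axis, half-way (42 mm from the foot, 42 mm from the cap's top); z runs from foot to cap, x and y are square to the body's sides. Lies tipped over in the lane at the start; may be absent.
- bottle3: Square white plastic sample bottle with a round black screw cap: body 32 x 32 mm in section and 68 mm long, cap 25 mm across and 16 mm high, 84 mm overall. Origin on the long axis, half-way (42 mm from the foot, 42 mm from the cap's top); z runs from foot to cap, x and y are square to the body's sides. Lies tipped over in the lane at the start; may be absent.
- bottle4: Square white plastic sample bottle with a round black screw cap: body 32 x 32 mm in section and 68 mm long, cap 25 mm across and 16 mm high, 84 mm overall. Origin on the long axis, half-way (42 mm from the foot, 42 mm from the cap's top); z runs from foot to cap, x and y are square to the body's sides. Stands in the lane at the start.
- bottle5: Square white plastic sample bottle with a round black screw cap: body 32 x 32 mm in section and 68 mm long, cap 25 mm across and 16 mm high, 84 mm overall. Origin on the long axis, half-way (42 mm from the foot, 42 mm from the cap's top); z runs from foot to cap, x and y are square to the body's sides. Stands in the lane at the start.
- bean1: Plump dried bean, pale tan: a round-ended piece 22 mm long (along x) and 16 mm thick; origin at its centre. In the cup at the start.
- bean2: Plump dried bean, pale tan: a round-ended piece 22 mm long (along x) and 16 mm thick; origin at its centre. In the cup at the start.
- bean3: Plump dried bean, pale tan: a round-ended piece 22 mm long (along x) and 16 mm thick; origin at its centre. In the cup at the start.
- bean4: Plump dried bean, pale tan: a round-ended piece 22 mm long (along x) and 16 mm thick; origin at its centre. In the cup at the start.
- bean5: Plump dried bean, pale tan: a round-ended piece 22 mm long (along x) and 16 mm thick; origin at its centre. In the cup at the start; may be absent.
- bean6: Plump dried bean, pale tan: a round-ended piece 22 mm long (along x) and 16 mm thick; origin at its centre. In the cup at the start; may be absent.
- bean7: Plump dried bean, pale tan: a round-ended piece 22 mm long (along x) and 16 mm thick; origin at its centre. In the cup at the start; may be absent.
- bean8: Plump dried bean, pale tan: a round-ended piece 22 mm long (along x) and 16 mm thick; origin at its centre. In the cup at the start; may be absent.
Things that resemble listed ones, but are neither listed nor needed, are in the scene too. Leave any purple look-alike of the bottle1 alone.

How it is judged:
By the outcome, as a careful person would: the job done as asked, in the order asked, and still so for the second after the job is handed in, with the robot touching nothing.
Of bottle1, bottle2, bottle3 only 2 to 3 are there at a start; the rules pass over those that are not, and their reading is None.
Of bean5, bean6, bean7, bean8 only 1 to 4 are there at a start; the rules pass over those that are not, and their reading is None.
At some moment in a run one of bottle1, bottle2, bottle3, cup may be knocked a few centimetres aside while the robot is not near it.
It also fails if it takes over 210 s, if anything falls off the work surface, if the arm or the gripper's body presses on something with over 40 N, if the wrist force passes 120 N, or if a joint passes its speed limit or range.

## Working session

There is one attempt and no reset: what is moved stays moved. The work goes in short steps, each a Python script; the robot and the scene stay as the last script left them, time stands still between calls to the robot, and variables do not carry over. Pictures are saved under pics/ and viewed, at most 14 in all, crops included, and the job is handed in when it is done.

```bash
ls; mkdir -p pics
python3 - <<'E'
from rig import robot
import cv2
for n in("scene","top","wrist"):
    im=robot.grab_frame(n); cv2.imwrite(f"pics/{n}0.png",im[:,:,::-1]); print(n,robot.camera_info(n))
s=robot.get_state();print(s)
E
```

```text
pics
scene {'fx': 397.428700788699, 'fy': 397.428700788699, 'cx': 282.9049884562702, 'cy': 207.73131762051315, 'rvec': array([ 1.36643243,  1.98119793, -1.06033956]), 'tvec': array([ 0.13771561, -0.21103504,  1.38566518])}
top {'fx': 494.4872897154418, 'fy': 494.4872897154418, 'cx': 279.40495040672783, 'cy': 209.25586977352228, 'rvec': array([ 2.21625743, -2.15903705,  0.03779258]), 'tvec': array([0.04746746, 0.46655072, 1.14620428])}
wrist {'fx': 368.5090105831624, 'fy': 368.5090105831624, 'cx': 278.7408079659106, 'cy': 204.37332884008404, 'rvec': array([-2.34776605, -1.69207008, -0.24822153]), 'tvec': array([-0.62558674, -0.02957317,  0.39382035])}
{'time': 0.15, 'qpos': array([-1.29048841,  0.41781823, -0.01029623,  1.61400031,  0.00471761,
        1.11069007, -0.05298311]), 'joint_vel': array([ 0.00257546, -0.00222898, -0.00048994, -0.00144657,  0.00022412,
       -0.00077435, -0.00150537]), 'effort': array([ 1.28534062e-03, -8.51531482e+01,  6.38582446e-01, -4.26131952e+01,
       -4.88285429e-02,  1.73652131e-02,  2.94428810e-05]), 'ee_pos': array([0.19761118, 0.59267129, 0.22399561]), 'tool_rot': array([[-9.48673401e-01,  3.16257399e-01, -1.91256057e-04],
       [ 3.16257442e-01,  9.48673004e-01, -8.72499441e-04],
       [-9.44949457e-05, -8.88203163e-04, -9.99999601e-01]]), 'force': array([ 1.38796085,  0.17115854, -0.53033863]), 'moment': array([ 0.05597672, -0.03580195,  0.01441489]), 'grasp_force': 0.0, 'opening': 0.09347251378429462}
```

View pics/scene0.png

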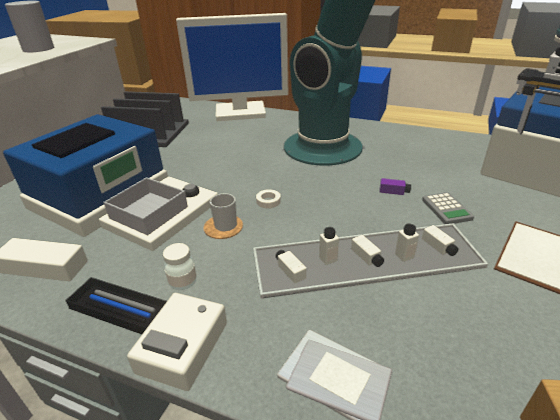

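View pics/top0.png

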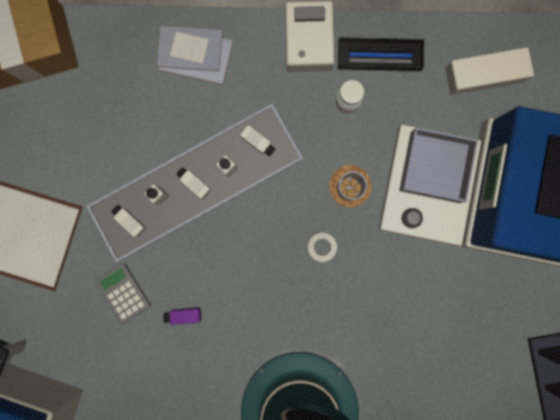

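The scene shows three tipped and two standing bottles in the lane, the cup of beans on its mat and the tester. In the top view the tipped bottles are at about (128,222), (193,183) and (258,140), and the standing ones at (153,193) and (226,163). The cup is at (351,186), the pan at (440,165), the button at (411,217), the purple decoy at (184,316), the jar at (351,95) and the tape at (322,247). I'll measure these next.

```bash
cat > h.py <<'E'
from rig import robot
import numpy as np, cv2
from scipy.spatial.transform import Rotation as Ro
def ray(name,px,z,info=None):
    i=info or robot.camera_info(name)
    R,_=cv2.Rodrigues(i["rvec"]); c=-R.T@i["tvec"]
    px=np.atleast_2d(np.asarray(px,float))
    d=np.c_[(px[:,0]-i["cx"])/i["fx"],(px[:,1]-i["cy"])/i["fy"],np.ones(len(px))]@R
    return c+d*((z-c[2])/d[:,2])[:,None]
def proj(name,P):
    i=robot.camera_info(name); K=np.array([[i["fx"],0,i["cx"]],[0,i["fy"],i["cy"]],[0,0,1]])
    return cv2.projectPoints(np.atleast_2d(np.asarray(P,float)),i["rvec"],i["tvec"],K,None)[0][:,0]
LANE=np.array([[88,207],[272,105],[302,157],[118,261]])
def blobs(mask,amin=20):
    n,l,st,c=cv2.connectedComponentsWithStats(mask.astype(np.uint8))
    return [(l==k) for k in range(1,n) if st[k,4]>=amin]
def bottles(im):
    """white bodies in the lane, each with its dark cap; returns list of (kind, centre px, area, dir px)"""
    m=np.zeros(im.shape[:2],np.uint8); cv2.fillConvexPoly(m,LANE,1); m=cv2.erode(m,np.ones((7,7)))
    g=im.astype(int); W=(g.min(2)>150)&(m>0); D=(g.max(2)<60)&(m>0); out=[]
    caps=[np.argwhere(b)[:,::-1].mean(0) for b in blobs(D,15)]
    for b in blobs(W,25):
        p=np.argwhere(b)[:,::-1]; r=cv2.minAreaRect(p.astype(np.float32))
        c=np.array(r[0]); k=min(caps,key=lambda q:np.linalg.norm(q-c)) if caps else c
        out.append((len(p),c,r[1],r[2],k))
    return out
E
python3 - <<'E'
from h import *
im=robot.grab_frame("top"); g=im.astype(int)
L=ray("top",LANE,.012); print("lane",L.round(3)); print([np.linalg.norm(L[i]-L[i-1]).round(3) for i in range(4)])
for b in bottles(im): print(b[0],np.round(b[1],1),np.round(b[2],1),round(b[3]),np.round(b[4],1),ray("top",b[1],.038).round(3))
h=cv2.cvtColor(im,cv2.COLOR_RGB2HSV)
O=(h[...,0]<20)&(h[...,1]>100); O[:,:320]=0;O[:,390:]=0
p=np.argwhere(O)[:,::-1]; (c,r)=cv2.minEnclosingCircle(p.astype(np.float32)); print("mat",c,r,ray("top",c,.004))
big=lambda x0,y0,x1,y1,s:cv2.resize(im[y0:y1,x0:x1,::-1],None,fx=s,fy=s,interpolation=cv2.INTER_CUBIC)
cv2.imwrite("pics/r.png",big(320,80,500,260,3.3)); cv2.imwrite("pics/l.png",big(80,95,310,265,3.4))
E
```

```text
lane [[0.459 0.511 0.012]
 [0.712 0.084 0.012]
 [0.59  0.01  0.012]
 [0.334 0.434 0.012]]
[np.float64(0.146), np.float64(0.497), np.float64(0.143), np.float64(0.496)]
331 [255.  137.9] [27.6 12.3] 39 [269.4 150.4] [[0.627 0.12  0.038]]
329 [194.1 183.9] [27.5 12.2] 41 [180.6 171.9] [[0.517 0.257 0.038]]
317 [127.8 222.4] [27.  11.6] 43 [115.5 209.1] [[0.425 0.407 0.038]]
mat (339.5, 291.0) 125.95743560791016 [[ 0.27809946 -0.08559701  0.004     ]]
```

View pics/r.png

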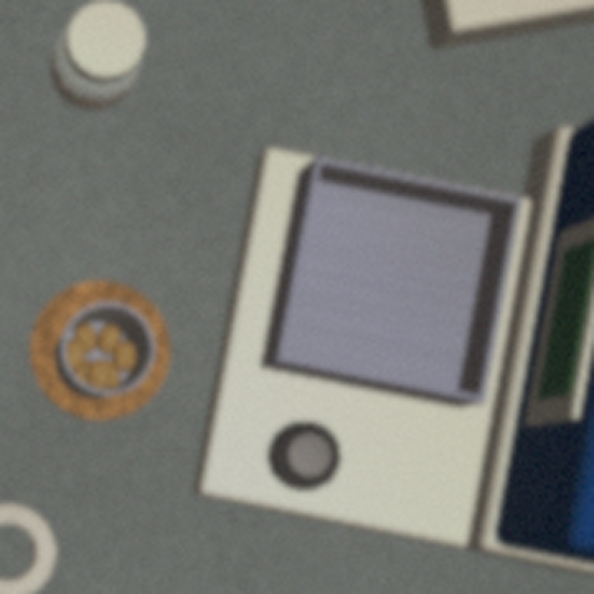

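View pics/l.png

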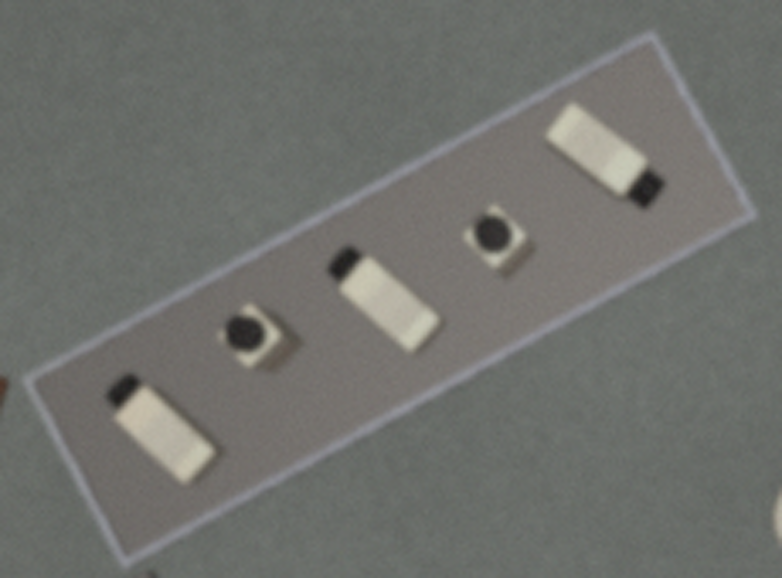

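The crop shows the cup rim at about (352.4,185.5) px with 4–5 beans, the mat centre at (350.5,186.1) and the button top at (413,217.3). The deck corners are at (401.2,124.8), (380.9,229.1) and (461.8,245.2). In the lane, two caps point up-left and the third points down-right. Next I'll check which tilts and pour directions the arm can reach.

```bash
cat >> h.py <<'E'
LC=ray("top",LANE,.012).mean(0)[:2]
_L=ray("top",LANE,.012)[:,:2]; LY=(_L[0]-_L[1])+(_L[3]-_L[2]); LY/=np.linalg.norm(LY); LX=np.array([LY[1],-LY[0]])
Z=np.array([0,0,1.])
def lying(im):
    out=[]
    for a,c,wh,ang,k in bottles(im):
        if a<150: continue
        box=cv2.boxPoints((tuple(c),wh,ang)); 
        e=[box[1]-box[0],box[2]-box[1]]; e=max(e,key=np.linalg.norm); e=e if e@(k-c)>0 else -e
        c=np.array(c); P=ray("top",[c,c+e],.036); b=P[1]-P[0]; b[2]=0; b/=np.linalg.norm(b)
        o=P[0]+b*.008; out.append((o[:2],b))   # origin of the bottle, axis
    return out
def frame(t,y):
    t=t/np.linalg.norm(t); y=y/np.linalg.norm(y); return np.c_[np.cross(y,t),y,t]
def grasp(b,th,s): return frame(-np.cos(th)*Z-np.sin(th)*b, s*np.cross(Z,b))
def stand(b,th,s): return frame(np.cos(th)*b-np.sin(th)*Z, s*np.cross(Z,b))
def tester():
    px=[[401.2,124.8],[380.9,229.1],[461.8,245.2]]; P=ray("top",px,.030)[:,:2]
    q=np.array([[.085,.095],[-.165,.095],[-.165,-.095]])
    A=cv2.estimateAffinePartial2D(q.astype(np.float32),P.astype(np.float32))[0]
    ex=A[:,0]/np.hypot(*A[:,0]); return A[:,2],ex,np.hypot(*A[:,0])
E
python3 - <<'E'
from h import *
im=robot.grab_frame("top")
print("lane",LC.round(3),LY.round(3),LX.round(3)); ok=lambda p,R:robot.ik(p,R) is not None
for o,b in lying(im):
    rel=o-LC; print("bottle",o.round(3),"b",b.round(2),"lane xy",(rel@LX).round(3),(rel@LY).round(3))
    for s in(1,-1):
        G=[d for d in range(0,65,10) if all(ok([*o,z],grasp(b,np.radians(d),s)) for z in(.028,.10,.15))]
        y=round((rel@LY)/.09)*.09; q=LC+y*LY
        for sg in(1,-1):
            S=[d for d in range(0,65,10) if all(ok([*q,z],stand(sg*np.r_[LX,0],np.radians(d),s)) for z in(.05,.12,.18))]
            print(s,"grasp",G,"slot",round(y,2),"b'",sg,S)
t,ex,sc=tester(); print("tester",t.round(4),ex.round(3),sc, "button",ray("top",[413,217.3],.042).round(4))
print("mat",ray("top",[350.5,186.1],.004).round(4),"cup",ray("top",[352.4,185.5],.079).round(4),"jar",ray("top",[352,92],.085).round(3),"tape",ray("top",[322,247],.02).round(3))
cup=ray("top",[352.4,185.5],.079)[0]
for az in range(0,360,20):
    p=np.array([np.cos(np.radians(az)),np.sin(np.radians(az)),0])
    fr=lambda a,s:frame(-np.cos(a)*Z+np.sin(a)*p,s*np.cross(Z,p))
    for s in(1,-1):
        A=[a for a in range(0,75,10) if all(ok([*cup[:2],z],fr(np.radians(a),s)) for z in(.05,.25))]
        E=[a for a in range(-120,-40,10) if ok([*(t-.03*p[:2]),.17],fr(np.radians(a),s))]
        if A and E: print(az,s,A,E)
E
```

```text
lane [0.524 0.26 ] [-0.513  0.859] [0.859 0.513]
bottle [0.623 0.114] b [-0.58 -0.81  0.  ] lane xy 0.01 -0.176
1 grasp [0, 10, 20, 30, 40, 50, 60] slot -0.18 b' 1 [0, 10, 20, 30, 40, 50, 60]
1 grasp [0, 10, 20, 30, 40, 50, 60] slot -0.18 b' -1 [40, 50, 60]
-1 grasp [0, 10, 20, 30, 40, 50, 60] slot -0.18 b' 1 [0, 10, 20, 30, 40, 50, 60]
-1 grasp [0, 10, 20, 30, 40, 50, 60] slot -0.18 b' -1 [50, 60]
bottle [0.522 0.264] b [0.66 0.75 0.  ] lane xy 0.001 0.004
1 grasp [0, 10, 20, 30, 40, 50] slot 0.0 b' 1 [0, 10, 20, 30, 40, 50, 60]
1 grasp [0, 10, 20, 30, 40, 50] slot 0.0 b' -1 [40, 50, 60]
-1 grasp [0, 10, 20, 30, 40, 50] slot 0.0 b' 1 [0, 10, 20, 30, 40]
-1 grasp [0, 10, 20, 30, 40, 50] slot 0.0 b' -1 [40, 50, 60]
bottle [0.429 0.413] b [0.66 0.76 0.  ] lane xy -0.002 0.18
1 grasp [0, 10, 20, 30, 40, 50] slot 0.18 b' 1 [0, 10, 20, 30, 40, 50, 60]
1 grasp [0, 10, 20, 30, 40, 50] slot 0.18 b' -1 [40, 50, 60]
-1 grasp [0, 10, 20, 30, 40, 50] slot 0.18 b' 1 [0, 10, 20, 30, 40, 60]
-1 grasp [0, 10, 20, 30, 40, 50] slot 0.18 b' -1 [40, 50, 60]
tester [ 0.5689 -0.2953] [ 0.985 -0.173] 0.985
[... 1860 characters left out ...]
10, 20, 30, 40, 50, 60, 70] [-120, -110, -100, -90, -80, -70, -60, -50]
240 1 [0, 10, 20, 30, 40, 50, 60, 70] [-120, -110, -100, -90, -80, -70, -60, -50]
240 -1 [0, 10, 20, 30, 40, 50, 60, 70] [-120, -110, -100, -90, -80, -70, -60, -50]
260 1 [0, 10, 20, 30, 40, 50, 60, 70] [-120, -110, -100, -90, -80, -70, -60, -50]
260 -1 [0, 10, 20, 30, 40, 50, 60, 70] [-120, -110, -100, -90, -80, -70, -60, -50]
280 1 [0, 10, 20, 30, 40, 50, 60, 70] [-90, -80, -70, -60, -50]
280 -1 [0, 10, 20, 30, 40, 50, 60, 70] [-90, -80, -70, -60, -50]
300 1 [0, 10, 20, 30, 40, 50, 60, 70] [-50]
300 -1 [0, 10, 20, 40, 50, 60, 70] [-50]
320 1 [0, 10, 20, 30, 40, 50, 60, 70] [-50]
320 -1 [0, 10, 20, 30, 50, 60, 70] [-50]
```

```bash
cat >> h.py <<'E'
HOME=[-1.29,0.417,-0.01,1.614,0.005,1.111,-0.053]
def restand(slot,th=np.radians(35),s=1):
    L=lying(robot.grab_frame("top")); o,b=min(L,key=lambda q:abs((q[0]-LC)@LY-slot))
    print("lying",len(L),"at",o.round(3),b.round(2))
    R=grasp(b,th,s); g=np.r_[o,.030]
    robot.gripper_to(.055); robot.move_ptp(g-R[:,2]*.14,R); robot.move_linear(g)
    robot.gripper_to(0); st=robot.get_state(); print("grip",st["opening"],st["grasp_force"])
    if st["opening"]<.028: raise SystemExit("missed")
    robot.move_linear(g+[0,0,.15])
    b2=np.r_[LX,0]; R2=stand(b2,th,s); q=np.r_[LC+slot*LY,0]-.008*b2
    robot.move_ptp(q+[0,0,.18],R2); robot.move_linear(q+[0,0,.075])
    hit=robot.move_linear(q+[0,0,.044],velocity=.03,threshold=3); print("hit",hit,robot.get_state()["ee_pos"])
    robot.gripper_to(.055); p=robot.get_state()["ee_pos"]
    robot.move_linear(p-R2[:,2]*.12); robot.goto_joints(HOME); print("t",robot.get_state()["time"])
E
python3 - <<'E'
from h import *
restand(.18)
im=robot.grab_frame("top"); w=robot.grab_frame("scene")
a=cv2.resize(im[95:265,80:310,::-1],None,fx=2.4,fy=2.4); c=cv2.resize(w[200:300,230:500,::-1],(552,204))
cv2.imwrite("pics/b1.png",np.vstack([a,c]))
E
```

```text
lying 3 at [0.429 0.413] [0.66 0.76 0.  ]
grip 0.031600997198016664 30.000404119491577
hit True [0.42451236 0.41013398 0.04872352]Traceback (most recent call last):
  File "<stdin>", line 2, in <module>
  File "h.py", line 61, in restand
    robot.move_linear(p-R2[:,2]*.12); robot.goto_joints(HOME); print("t",robot.get_state()["time"])
    ~~~~~~~~~~~~~~~~~^^^^^^^^^^^^^^^
rig.PlanningError: the arm cannot follow that straight line within its joint ranges
```

```bash
python3 - <<'E'
s=open("h.py").read()
s=s.replace("robot.move_linear(p-R2[:,2]*.12); robot.goto","back(p,R2[:,2]); robot.goto")
s+='''
def back(p,t):
    for d in (.12,.10,.08,.07,.06):
        try: robot.move_linear(p-t*d); break
        except robot.PlanningError: pass
    else: raise SystemExit("no retreat")
    q=p-t*d
    if q[2]<.16:
        try: robot.move_linear(np.r_[q[:2],.17])
        except robot.PlanningError: print("no lift")
'''
open("h.py","w").write(s)
E
python3 - <<'E'
from h import *
st=robot.get_state(); back(st["ee_pos"],st["tool_rot"][:,2]); print(robot.get_state()["ee_pos"]); robot.goto_joints(HOME); print(robot.get_state()["time"])
im=robot.grab_frame("top"); w=robot.grab_frame("scene")
a=cv2.resize(im[95:265,80:310,::-1],None,fx=2.4,fy=2.4); c=cv2.resize(w[200:300,230:500,::-1],(a.shape[1],184))
cv2.imwrite("pics/b1.png",np.vstack([a,c]))
E
```

```text
[0.36836375 0.37629418 0.16945367]
13.1167
```

View pics/b1.png

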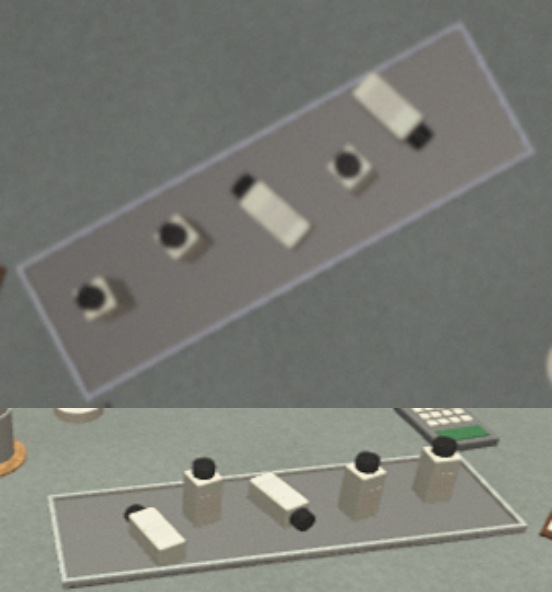

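The first bottle now stands in its slot. The right-hand tipped one was knocked toward the upper rim, and it gets re-measured before its grasp. I'll do the other two with a narrower opening.

```bash
sed -i 's/robot.gripper_to(.055); robot.move_ptp/robot.gripper_to(.046); robot.move_ptp/' h.py
python3 - <<'E'
from h import *
restand(0.); restand(-.18)
im=robot.grab_frame("top"); w=robot.grab_frame("scene")
a=cv2.resize(im[80:265,80:500,::-1],None,fx=1.9,fy=1.9); c=cv2.resize(w[170:300,200:500,::-1],(552,239))
c=cv2.copyMakeBorder(c,0,0,0,a.shape[1]-552,0)
cv2.imwrite("pics/b2.png",np.vstack([a,c]))
E
```

```text
lying 2 at [0.522 0.264] [0.66 0.75 0.  ]
grip 0.03193204435630208 29.89814668893814
hit True [0.51687404 0.25550801 0.04907591]
t 26.475
lying 1 at [0.62  0.146] [-0.66 -0.75  0.  ]Traceback (most recent call last):
  File "<stdin>", line 2, in <module>
  File "h.py", line 53, in restand
    robot.gripper_to(.046); robot.move_ptp(g-R[:,2]*.14,R); robot.move_linear(g)
                                                            ~~~~~~~~~~~~~~~~~^^^
rig.PlanningError: the arm cannot follow that straight line within its joint ranges
```

```bash
cat > e.py <<'E'
s=open("h.py").read()
a=s.index("    R=grasp(b,th,s); g="); z=s.index("    robot.gripper_to(0); st=")
s=s[:a]+'''    robot.gripper_to(.046); g=np.r_[o,.030]
    for th,s in [(np.radians(d),s) for d in (35,25,45) for s in (s,-s)]:
        R=grasp(b,th,s)
        try: robot.move_ptp(g-R[:,2]*.14,R); robot.move_linear(g); break
        except robot.PlanningError: print("no line",np.degrees(th),s)
    else: raise SystemExit("no approach")
'''+s[z:]
open("h.py","w").write(s)
E
python3 e.py
cat > b2.py <<'E'
from h import *
im=robot.grab_frame("top"); w=robot.grab_frame("scene")
a=cv2.resize(im[80:265,80:500,::-1],None,fx=1.9,fy=1.9); c=cv2.resize(w[170:300,200:500,::-1],(552,239))
c=cv2.copyMakeBorder(c,0,0,0,a.shape[1]-552,0)
import sys; cv2.imwrite(sys.argv[1],np.vstack([a,c]))
E
python3 - <<'E' && python3 b2.py pics/b2.png
from h import *
print(robot.get_state()["ee_pos"]); robot.goto_joints(HOME); restand(-.18)
E
```

```text
[0.56732068 0.0861835  0.14482476]
lying 1 at [0.62  0.145] [-0.66 -0.75  0.  ]Traceback (most recent call last):
  File "<stdin>", line 2, in <module>
  File "h.py", line 53, in restand
    for th,s in [(np.radians(d),s) for d in (35,25,45) for s in (s,-s)]:
                                                                 ^
UnboundLocalError: cannot access local variable 's' where it is not associated with a value
```

```bash
sed -i 's/for s in (s,-s)\]/for s in (1,-1)]/' h.py; python3 - <<'E' && python3 b2.py pics/b2.png
from h import *
restand(-.18)
E
```

```text
lying 1 at [0.62  0.145] [-0.66 -0.75  0.  ]
no line 35.0 1
grip 0.031914499954653446 29.988724887371063
hit True [0.60914223 0.10108373 0.04821254]
t 50.4917
```

View pics/b2.png

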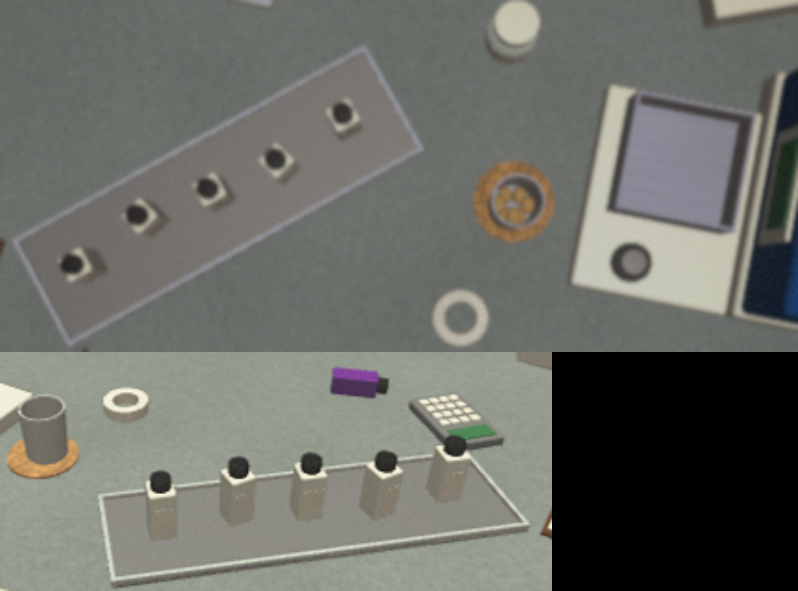

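All five bottles stand in a row, and the cup hasn't moved. Next is the cup grasp and a guarded pour.

```bash
cat >> h.py <<'E'
AZ=np.radians(130); PD=np.array([np.cos(AZ),np.sin(AZ),0]); PAN=np.r_[tester()[0],0]
CUP=np.r_[ray("top",[352.4,185.5],.079)[0][:2],0]; MAT=np.r_[ray("top",[350.5,186.1],.004)[0][:2],0]
def cf(a,s): a=np.radians(a); return frame(-np.cos(a)*Z+np.sin(a)*PD,s*np.cross(Z,PD))
def pour_pose(phi,s,a0=40,off=-.015):
    f=np.radians(phi); c=np.cos(f)*Z+np.sin(f)*PD; L=PAN+off*PD+Z*(.10+.08*max(np.cos(f),0))
    return L-.0315*(np.cos(f)*PD-np.sin(f)*Z)-.029*c, cf(a0-phi,s)
def chain(poses):
    """guarded joint-space steps: refuses a big joint jump"""
    for p,R in poses:
        q=robot.ik(p,R)
        if q is None or np.abs(q-robot.get_state()["qpos"]).max()>1.2: raise SystemExit(f"jump at {p}")
        robot.goto_joints(q)
E
python3 - <<'E'
from h import *
s=1; R=cf(40,s); g=CUP+[0,0,.05]
robot.gripper_to(.09); robot.move_ptp(g-R[:,2]*.17,R); robot.move_linear(g)
robot.gripper_to(0); st=robot.get_state(); print("grip",st["opening"],st["grasp_force"])
if st["opening"]<.05: raise SystemExit("missed")
robot.move_linear(g+[0,0,.13],.1)
p,_=pour_pose(0,s); robot.move_linear(np.r_[p[:2],.18],.1); print(robot.get_state()["qpos"].round(2),robot.get_state()["time"])
# feasibility of the pour, seen from here
for f in range(0,150,20): 
    q=robot.ik(*pour_pose(f,s)); print(f,None if q is None else np.round(q,2))
im=robot.grab_frame("scene"); cv2.imwrite("pics/c1.png",im[60:330,60:420,::-1])
E
```

```text
grip 0.060567183592303626 29.945709188614273
[ 0.36  1.05  0.49  0.86 -0.53  2.   -1.71] 60.25
0 [ 0.36  1.08  0.48  0.88 -0.53  1.96 -1.7 ]
20 [ 0.23  0.86  0.56  1.19 -0.48  1.55 -1.66]
40 [ 0.06  0.68  0.63  1.5  -0.43  1.1  -1.67]
60 [-0.13  0.56  0.7   1.79 -0.36  0.61 -1.74]
80 None
100 [-0.39  0.65  0.71  2.24  2.49  0.51  1.44]
120 [-0.5   0.93  0.71  2.31  2.37  0.96  1.2 ]
140 [-0.93  1.76  1.06  2.25  2.03  0.7   0.65]
```

View pics/c1.png

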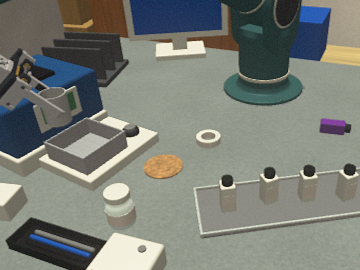

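The cup is held upright over the pan, but the wrist would flip at about φ=80° for this pour azimuth. I'll look for an azimuth with a continuous pour.

Run:
```python
import h
from h import *
q0=robot.get_state()["qpos"]
for az in range(0,360,10):
    h.PD=np.array([np.cos(np.radians(az)),np.sin(np.radians(az)),0])
    for s in(1,-1):
        Q=[robot.ik(*pour_pose(f,s)) for f in range(0,141,10)]
        n=next((i for i,q in enumerate(Q) if q is None),len(Q))
        if n<13: continue
        J=[np.abs(Q[i+1]-Q[i]).max() for i in range(n-1)]
        print(az,s,n,"jump",round(max(J),2),"at",10*int(np.argmax(J)),"start",np.round(Q[0],2),"dq0",round(np.abs(Q[0]-q0).max(),2),"end",np.round(Q[n-1],2))
```

```text
30 1 15 jump 4.97 at 20 start [ 0.44  0.51  0.47  1.93 -1.18  1.02 -2.53] dq0 1.07 end [-0.29  1.66  1.17  0.97  0.19  1.99  2.8 ]
30 -1 15 jump 0.65 at 90 start [ 0.8   0.47  0.02  1.92 -1.    0.86  0.49] dq0 2.2 end [-0.29  1.64  1.14  0.97  0.21  1.99 -0.35]
40 1 15 jump 5.07 at 30 start [ 0.37  0.61  0.6   1.83 -1.16  1.21 -2.43] dq0 0.96 end [-0.18  1.36  0.53  1.11  0.71  1.98  2.42]
40 -1 15 jump 1.07 at 110 start [ 0.82  0.53  0.01  1.81 -0.89  0.98  0.54] dq0 2.25 end [-0.25  1.42  0.69  1.11  0.59  1.92 -0.64]
50 1 15 jump 5.12 at 40 start [ 0.38  0.69  0.62  1.71 -1.1   1.34 -2.35] dq0 0.85 end [-0.16  1.27  0.35  1.25  0.91  1.92  2.29]
50 -1 15 jump 1.0 at 130 start [ 0.83  0.6  -0.01  1.7  -0.79  1.1   0.59] dq0 2.3 end [-0.51  1.61  1.14  1.27  0.27  1.6  -0.43]
60 1 15 jump 5.14 at 50 start [ 0.41  0.75  0.6   1.6  -1.03  1.44 -2.29] dq0 0.73 end [ 0.01  1.18 -0.01  1.39  1.23  2.    2.11]
60 -1 15 jump 0.55 at 90 start [ 0.83  0.66 -0.04  1.58 -0.69  1.22  0.63] dq0 2.35 end [-0.05  1.18  0.09  1.39  1.16  1.94 -1.01]
70 1 15 jump 5.06 at 70 start [ 0.42  0.8   0.58 
[... 4525 characters left out ...]
98  1.28 -0.3   1.16 -0.97  1.97  0.81]
260 -1 15 jump 5.04 at 0 start [ 0.77  0.87 -1.09  1.73  1.33  1.63  2.26] dq0 3.97 end [ 1.33  1.56 -1.11  1.14 -0.35  1.69 -2.74]
270 1 15 jump 0.8 at 130 start [ 0.14  0.51 -0.15  1.86  0.95  1.02 -0.61] dq0 1.48 end [ 1.22  1.58 -1.1   1.   -0.32  1.89  0.37]
270 -1 15 jump 5.17 at 0 start [ 0.81  0.8  -1.09  1.84  1.38  1.5   2.35] dq0 4.06 end [ 1.05  1.4  -0.61  1.01 -0.69  2.   -2.52]
280 1 14 jump 0.85 at 110 start [ 0.17  0.45 -0.16  1.97  1.05  0.9  -0.56] dq0 1.58 end [ 1.15  1.58 -1.23  0.91 -0.08  2.    0.3 ]
280 -1 14 jump 5.13 at 0 start [ 0.86  0.72 -1.09  1.95  1.42  1.36  2.44] dq0 4.15 end [ 1.14  1.55 -1.15  0.91 -0.14  2.   -2.8 ]
```

Azimuth 130° with the opposite hand (s=-1) is continuous and keeps clear of the housing. I'll set the cup back on the mat and regrasp it that way.

```bash
cat >> h.py <<'E'
def setdown(c):
    robot.move_linear(np.r_[c[:2],.18],.12); robot.move_linear(np.r_[c[:2],.065],.12)
    print("down",robot.move_linear(np.r_[c[:2],.046],velocity=.02,threshold=4),robot.get_state()["ee_pos"].round(4))
    robot.gripper_to(.09); st=robot.get_state(); robot.move_linear(st["ee_pos"]-st["tool_rot"][:,2]*.14)
E
python3 - <<'E'
from h import *
s=-1; R=cf(40,s); c=(CUP+MAT)/2; setdown(c)
g=c+[0,0,.05]; robot.move_ptp(g-R[:,2]*.15,R); robot.move_linear(g)
robot.gripper_to(0); st=robot.get_state(); print("grip",st["opening"],st["grasp_force"],st["time"])
if st["opening"]<.05: raise SystemExit("missed")
robot.move_linear(g+[0,0,.13],.1)
p,_=pour_pose(0,s); robot.move_linear(np.r_[p[:2],.18],.1); q0=robot.get_state()["qpos"]; print(q0.round(2))
prev=q0
for f in range(0,141,10): 
    q=robot.ik(*pour_pose(f,s)); print(f,None if q is None else (np.round(q,2),np.abs(q-prev).max().round(2))); prev=q if q is not None else prev
E
```

```text
down True [ 0.5214 -0.1038  0.0499]
grip 0.06062681923411988 29.941757478372892 69.8833
[ 0.87  1.14 -0.9   0.83  0.38  2.    0.88]
0 (array([ 0.88,  1.17, -0.89,  0.85,  0.39,  1.96,  0.89]), np.float64(0.04))
10 (array([ 0.92,  1.07, -0.9 ,  1.  ,  0.45,  1.78,  0.88]), np.float64(0.18))
20 (array([ 0.96,  0.97, -0.91,  1.15,  0.5 ,  1.6 ,  0.85]), np.float64(0.18))
30 (array([ 1.  ,  0.87, -0.91,  1.3 ,  0.55,  1.41,  0.81]), np.float64(0.19))
40 (array([ 1.02,  0.77, -0.89,  1.46,  0.62,  1.21,  0.74]), np.float64(0.2))
50 (array([ 1.03,  0.68, -0.87,  1.61,  0.72,  1.01,  0.64]), np.float64(0.2))
60 (array([ 0.99,  0.59, -0.81,  1.75,  0.87,  0.81,  0.47]), np.float64(0.2))
70 (array([ 0.87,  0.51, -0.65,  1.9 ,  1.1 ,  0.63,  0.19]), np.float64(0.28))
80 (array([ 0.53,  0.44, -0.28,  2.03,  1.47,  0.47, -0.29]), np.float64(0.48))
90 (array([ 0.34,  0.47, -0.11,  2.14,  1.99,  0.55, -0.88]), np.float64(0.59))
100 (array([ 0.38,  0.53, -0.21,  2.21,  2.22,  0.83, -1.12]), np.float64(0.28))
110 (array([ 0.53,  0.65, -0.42,  2.26,  2.34,  1.19, -1.18]), np.float64(0.36))
120 (array([ 0.66,  0.83, -0.6 ,  2.27,  2.48,  1.56, -1.15]), np.float64(0.37))
130 (array([ 0.67,  1.  , -0.61,  2.26,  2.63,  1.85, -1.15]), np.float64(0.29))
140 (array([ 0.28,  1.02, -0.19,  2.22,  2.46,  1.92, -1.5 ]), np.float64(0.42))
```

Run:
```python
from h import *
import json
s=-1; tr=[]
for f in [0,20,40,50,60,70,75,80,85,90,95,100,105,110,115,120,125,130,135]:
    chain([pour_pose(f,s)]); tr.append(robot.get_state()["qpos"].tolist()); json.dump(tr,open("tr.json","w"))
    if f>=100: robot.pause(.2)
robot.pause(.5); st=robot.get_state(); print(st["time"],st["qpos"].round(2),st["opening"])
a=robot.grab_frame("top")[100:260,330:490,::-1]; b=robot.grab_frame("scene")[130:290,60:280,::-1]
cv2.imwrite("pics/p1.png",np.hstack([cv2.resize(a,(400,400)),cv2.resize(b,(400,400*160//220)+() if 0 else (400,400))]))
```

```text
81.8833 [ 0.44  0.98 -0.37  2.24  2.54  1.88 -1.35] 0.06013164588328313
```

View pics/p1.png

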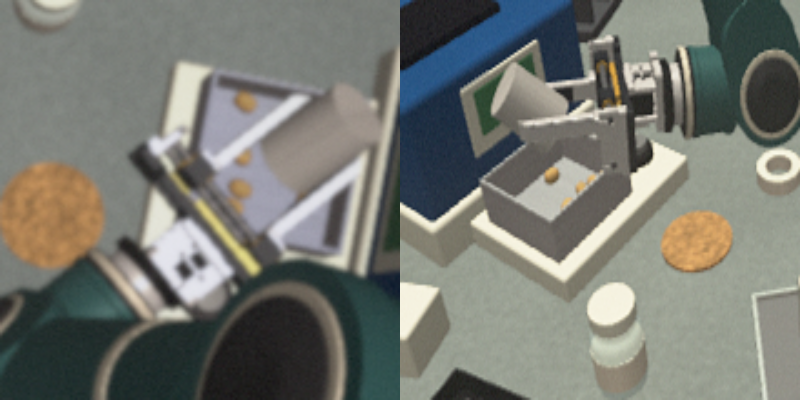

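The cup is inverted over the pan and at least four beans are in it. I'll retrace the motion, set the cup on the mat and check that it's empty.

Run:
```python
from h import *
import json
tr=json.load(open("tr.json"))
robot.pause(.5)
for q in tr[::-1]: robot.goto_joints(q)
p=robot.get_state()["ee_pos"]; robot.move_linear(np.r_[p[:2],.18],.12)
setdown((CUP+MAT)/2); robot.goto_joints(HOME)
print(robot.get_state()["time"])
im=robot.grab_frame("top")
cv2.imwrite("pics/p2.png",cv2.resize(im[80:260,320:500,::-1],None,fx=3.3,fy=3.3,interpolation=cv2.INTER_CUBIC))
```

```text
down True [ 0.5212 -0.1038  0.0499]
97.4917
```

View pics/p2.png

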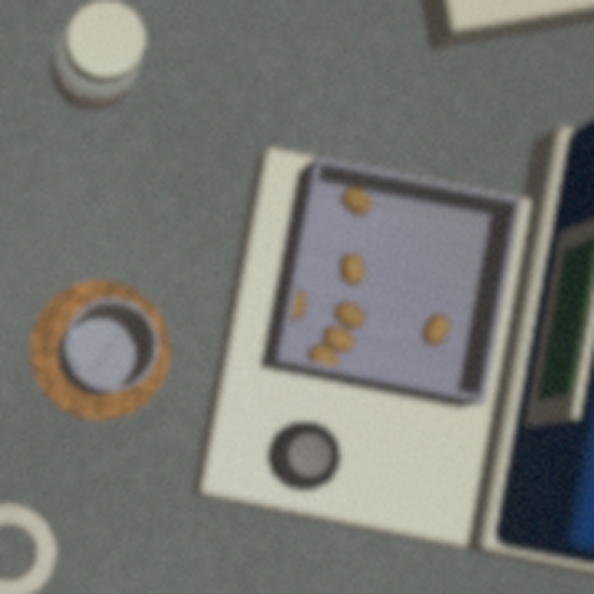

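The cup is empty and upright on its mat, seven beans are in the pan, and the surroundings are clear. Now I'll press the button at about (413,217) px.

```bash
python3 - <<'E' && python3 b2.py pics/end.png
from h import *
t,ex,_=tester(); B=ray("top",[413,217.3],.044)[0]; print("tester-frame",(B[:2]-t)@ex)
robot.gripper_to(0)
R=frame(-Z,np.r_[ex,0])
if robot.ik([*B[:2],.15],R) is None: R=frame(-Z,-np.r_[ex,0])
robot.move_ptp([*B[:2],.15],R); robot.move_linear([*B[:2],.085])
f0=robot.get_state()["force"][2]
h1=robot.move_linear([*B[:2],.045],velocity=.015,threshold=2.5); z1=robot.get_state()["ee_pos"][2]
h2=robot.move_linear([*B[:2],z1-.012],velocity=.01,threshold=14); robot.pause(.3); st=robot.get_state()
print(h1,"contact tip z",z1-.019,h2,"end",st["ee_pos"][2]-.019,"dF",st["force"][2]-f0)
robot.move_linear([*B[:2],.15]); robot.goto_joints(HOME); print(robot.get_state()["time"])
E
```

```text
tester-frame -0.12287077724834655
True contact tip z 0.048128118079945575 True end 0.0460557095041787 dF 14.789689549087093
108.5167
```

View pics/end.png

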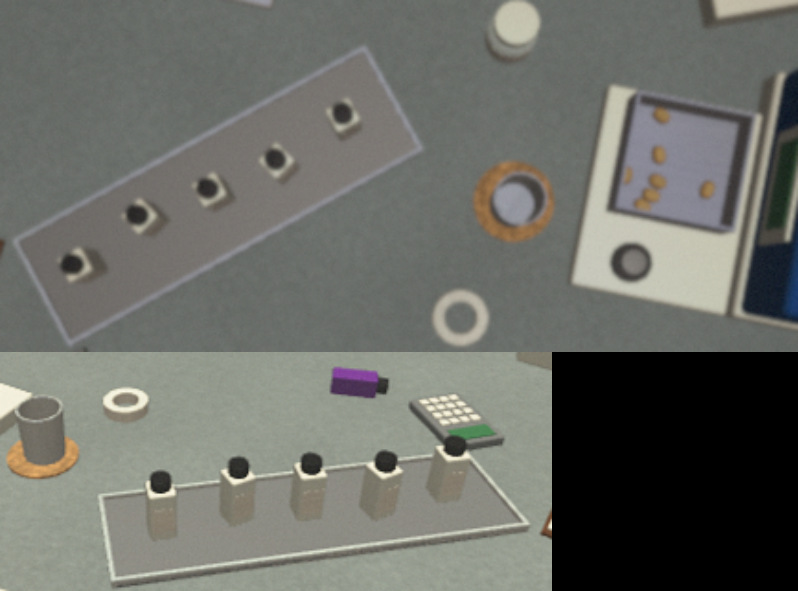

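Only 2 mm of motion was measured after first contact, so I'll press again harder and log the force against depth to confirm the stop.

Run:
```python
from h import *
t,ex,_=tester(); B=ray("top",[413,217.3],.050)[0]
R=frame(-Z,np.r_[ex,0])
if robot.ik([*B[:2],.15],R) is None: R=frame(-Z,-np.r_[ex,0])
robot.move_ptp([*B[:2],.15],R); robot.move_linear([*B[:2],.078]); robot.pause(.3)
f0=robot.get_state()["force"][2]
for z in np.arange(.076,.052,-.001):
    robot.move_linear([*B[:2],z],velocity=.02); robot.pause(.15); st=robot.get_state(); F=st["force"][2]-f0
    print(round((st["ee_pos"][2]-.019)*1e3,2),round(F,1))
    if F>25: break
robot.pause(.3); robot.move_linear([*B[:2],.15]); robot.goto_joints(HOME); robot.pause(.3); print(robot.get_state()["time"])
```

```text
57.0 -0.3
56.01 -0.6
55.01 0.1
54.0 0.1
53.0 0.0
52.05 0.6
51.02 2.0
50.04 1.4
49.02 2.8
48.01 2.5
47.01 4.4
46.19 10.2
45.77 26.7
122.225
```

The button gave way from 52 mm and stopped hard at 46 mm, which is the full 6 mm of travel. I'll hand it in.

```bash
python3 -c "
from h import *
im=robot.grab_frame('top'); print(len(lying(im)), [b[0] for b in bottles(im)]); print(robot.sign_off())"
```

```text
0 []
the job is handed in; nothing more can be done
None
```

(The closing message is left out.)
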